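# Trade the boathouse gear back to its own trays

### The arm

A 6-joint arm with a two-finger parallel gripper is mounted at the origin on the work surface. World frame = base frame: x ahead of the robot, y to its left, z up, the work surface at z = 0. Lengths are in m, angles in rad, forces in N, time in s.
With the tool pointing down it reaches from about 0.25 to 0.8 m from the base axis. Payload 3.9 kg.
Tool frame: the origin (TCP) lies midway between the tips of the shut fingers; the grasp point (between the pads) lies 19 mm behind it; z points along the fingers, y is the line along which they close (so a half turn about z gives the same grasp; the last joint's range is limited). The gripper opens to 85 mm and grips with 20 to 120 N. Pads are 22 mm wide; open, the fingers measure 114 mm over their backs; the gripper's body (76 mm by 85 mm) begins 54 mm behind the grasp point. The pads swing forward as they close: fully open they stand 13 mm farther back than shut.
Start: joints at [1.138, 0.26, -0.138, 1.173, 0, 1.571], TCP at [0.22, 0.477, 0.231] pointing down, gripper open.
Joint ranges: [-2.78, 2.78], [-0.83, 1.72], [-1.28, 1.37], [-1.9, 2.12], [-1.57, 1.48], [-3.14, 3.14]. Speed limits (rad/s): [2.57, 2.57, 3.14, 3.14, 3.14, 3.14].

### API

Orientations are given as a unit quaternion [x, y, z, w].
In Python, from cell import bot gives the robot as it stands.
- The arm moves only by the tool jog_arm, never from a script. Its argument "deltas" is text: rows parted by semicolons, each of 6 numbers parted by spaces: the shift along the tool's x, y, z in m, then the turn, a rotation vector about the tool's x, y, z in degrees. In form: tx ty tz ax ay az; .... A call has exactly 8 rows; each row is the pose to reach, as a shift and turn from the pose commanded when the call began, along the tool's axes at that moment; what a row does not reach only later rows make up. A row lasts 1/8 s, in which the tool goes at most 62.5 mm and 10.7 degrees, less where a joint would pass 70% of its speed; a pose out of reach is approached as far as the arm can. A call with a gripper value outside its range is refused whole. "grip" is the closure, from 0 (fully open) to 1 (shut), set as the call begins (left out, the last holds). The fingers move at their own pace and stop on an object; "squeeze" is the grip in N (left out, the last holds). Time passes only in rows, so rows that repeat a pose let the fingers close, or fill a call up. It gives the time, the measured TCP pose, the force, the opening and the grip force at its end, in the units of the state.
- bot.read_state(): the state, without advancing time (a new reading comes with each control period).
- bot.grab_frame(name): name is "side" or "top" or "wrist"; returns the picture (400x640x3 uint8, blue, green, red); there is no depth.
- bot.calibration(name): a dict with "vfov" (degrees; the focal length in pixels is half the picture's height over the tangent of half this angle, whatever the lens; pixels are square), "cx", "cy" (the principal point, pixels), "k1" (the pictures are not rectified: a ray, as slopes to the right and down, at radius r is drawn at 1 + k1 r^2 times it, then the intrinsics apply), "xyz" and "orientation" of the camera in the world. Camera axes: x right, y down, z forward; pixel columns grow to the right and rows downward; lengths in m; the calibration is good to about 2 mm. A picture is of the moment at which its call begins: read the wrist's pose just before it. calibration takes no time and is no camera call; for the wrist camera it gives the pose at the moment of the call.
- bot.hand_in(): hands the job in; it is judged then, once.
Trained networks look in the newest picture that a camera, given by its name, has taken for a name from the list of things; names that differ only in an ending like _2 or _b are one class to them, and where a whole thing is asked for, a point or a joint stands for the part that bears it (a point fixed in the world has none). Each returns a list of dicts, best first, with "score" (0 to 1); they miss things now and then, are a little off and sometimes report something else, mostly with a low value. They report only what shows in the picture. A call takes as long as a camera call. They do not tell look-alikes from the thing itself.
- bot.look_for(camera, name): "extent" ([left, top, right, bottom] in pixels, round what is visible of it).
The state is a dict: "time_s": time; "q": joint angles; "qd": joint speeds; "tau": joint torques, N m; "eef_pos": TCP position; "tool_rot": TCP orientation; "wrist_force": force on the tool from outside, world axes, zero at the start; "torque": the same for the moment, N m; "width": finger opening in m; "grip_force": force on a finger pad.
Only numpy, scipy, OpenCV 4.12 (cv2) and the standard library are available. Lean on these libraries where they do the work, as an engineer would, in place of code of your own. Each camera call takes 0.05 s, during which the arm holds its last target. There are 200 camera calls.

### The job

Lantern base, reel seat and line winder have each been put away in another's tray. Put the copper lantern base back in the round drip saucer, the aluminium reel seat back in the long narrow trough and the yellow line winder back in the wide wooden tray, each set down in the middle, the reel seat and the winder lying flat and lengthwise; the bare cork mat is free for parking one of them meanwhile. Keep the lantern base upright all the while, and leave the squid lure, the jar and the cleat where they are.

Things in the scene. Friction and masses are not known exactly. Their poses are not given: they have to be found in the camera images.
- lantern_mid (a point): Copper base (oil fount) of a small lantern, standing upright: a dented round copper tank 82 mm across its foot and 44 mm high, with a bare brass burner cylinder 36 mm in diameter rising from its middle (best gripped here). 80 mm high in all, plus a wick stub of 5 mm on top; about 0.3 kg. The point lies on its axis 40 mm above its underside, so the burner runs from 4 to 40 mm above the point. z is its upright axis.
- reel_seat_mid (a point): Aluminium reel seat of a fishing rod, lying down: a round tube 126 mm long and 23 mm in diameter with two 26 mm square hoods and two dark lock nuts; about 0.1 kg. The point lies on the tube's axis at mid-length, 13 mm above its underside. x runs along the tube; from 37 mm on the -x side of the point to 18 mm on the +x side there is plain tube. The hood at the -x end (63 to 37 mm) and the one at +18 to +34 mm rise 16 mm above the axis.
- winder_mid (a point): Yellow plastic H-shaped hand-line winder lying flat, without line: 120 x 64 mm, 18 mm thick, about 60 g. Two parallel bars along x form its spine, together 24 mm wide (8 mm gap between), joining two cross pieces 64 mm wide at both ends; the spine is clear of the cross pieces for 40 mm on either side of the middle. The point is its centre, 9 mm above its underside; x is its long axis, z points up.
- saucer_in (a point): Round dark steel drip saucer, fixed: 168 mm across its rim, about 154 mm inside, rim 12 mm above the shelf. The point is the centre of its inner floor, 4 mm above the shelf.
- wide_tray_in (a point): Wide rectangular wooden tackle tray, fixed: inside 144 mm along x by 108 mm along y, walls 7 mm thick reaching 14 mm above the shelf. The point is the centre of its inner floor, 4 mm above the shelf; x is its longer direction.
- trough_in (a point): Long narrow black plastic trough for rod parts, fixed: inside 200 mm along x by 82 mm along y, walls 4 mm thick reaching 12 mm above the shelf. The point is the centre of its inner floor, 4 mm above the shelf; x is its long direction.
- mat_top (a point): Bare square cork mat, 125 x 125 mm and 4 mm thick, fixed on the shelf, free at the start. The point is the centre of its top face, 4 mm above the shelf.
- lure_mid (a point): Bystander: grey rubber squid lure, 110 mm long along its x, 36 mm wide, 22 mm high, lying on the shelf. The point is its middle, 11 mm above the shelf.
- jar_mid (a point): Bystander: small amber glass jar with a lid, 52 mm in diameter and 58 mm high, standing on the shelf. The point is half-way up on its axis.
- cleat_mid (a point): Bystander: loose steel mooring cleat with two horns, 115 mm long along its x, 22 mm wide, 37 mm high. The point is above its middle, 16 mm above the shelf.
There are look-alikes about, which are no part of the job. What is meant by the part that bears saucer_in is not purple, and is the larger of those in its own colour.

How it is judged:
At the end, for the whole second after the job is handed in: Lantern base upright in the saucer, reel seat lying flat in the trough, winder lying flat in the wide wooden tray, each on the floor and centred within 15 mm; reel seat and winder along their trays' long direction within 15 degrees, either way round; all released and at rest (horizontal distance between lantern_mid and saucer_in below 0.015 m and z of lantern_mid in the frame of saucer_in between 0.035 and 0.045 m and angle between each of lantern_mid, winder_mid's own z axis and vertical below 0.12 rad and linear speed of each of lantern, reel_seat, winder below 0.02 m/s and angular speed of each of lantern, reel_seat, winder below 0.2 rad/s and horizontal distance between reel_seat_mid and trough_in below 0.015 m and z of reel_seat_mid in the frame of trough_in between 0.008 and 0.018 m and angle between reel_seat_mid's own x axis and vertical between 1.45 and 1.69 rad and angle between the x axis of reel_seat_mid and the x axis of trough_in, either way round below 0.26 rad and horizontal distance between winder_mid and wide_tray_in below 0.015 m and z of winder_mid in the frame of wide_tray_in between 0.004 and 0.014 m and angle between the x axis of winder_mid and the x axis of wide_tray_in, either way round below 0.26 rad); the robot touches nothing.
It fails at once if the squid lure is moved from its place (by more than 25 mm) (distance of lure_mid from where it was at the start of the episode above 0.025 m).
It fails at once if the glass jar is moved from its place (by more than 25 mm) (distance of jar_mid from where it was at the start of the episode above 0.025 m).
It fails at once if the mooring cleat is moved from its place (by more than 25 mm) (distance of cleat_mid from where it was at the start of the episode above 0.025 m).
It fails at once if the lantern base is tipped (by more than about 30 degrees) (angle between lantern_mid's own z axis and vertical above 0.52 rad).
It also fails if it takes over 114 s, if anything falls off the work surface, if the arm or the gripper's body presses on something with over 40 N, if the wrist force passes 120 N, or if a joint passes its speed limit or range.

## Working session

There is one attempt and no reset: what is moved stays moved. The work goes in short steps, Python scripts to look and compute and a tool call to move; the robot and the scene stay as the last step left them, time stands still between calls to the robot, and variables do not carry over. Pictures are saved under pics/ and viewed, at most 16 in all, crops included, and the job is handed in when it is done.

Besides the shell and the picture viewer there is one more tool, called as name(argument=value, ...) on one line, values as JSON. jog_arm: Moves the arm, as the interface text tells. Its arguments: {"type":"object","properties":{"deltas":{"type":"string"},"grip":{"type":"number"},"squeeze":{"type":"number"}},"required":["deltas"]}

```bash
mkdir -p pics; ls; cat > h.py <<'E'
import numpy as np, cv2, json
from scipy.spatial.transform import Rotation as R
from cell import bot
def K(c):
    f=200/np.tan(np.radians(c["vfov"])/2); return f
def ray(c,u,v):
    f=K(c); x=np.array([(u-c["cx"])/f,(v-c["cy"])/f]); rd=np.hypot(*x); r=rd
    for _ in range(30): r=rd/(1+c["k1"]*r*r)
    if rd>0: x=x*r/rd
    return R.from_quat(c["orientation"]).apply([x[0],x[1],1.0])
def at(c,u,v,z):
    d=ray(c,u,v); p=np.array(c["xyz"]); return p+d*(z-p[2])/d[2]
def px(c,P):
    p=R.from_quat(c["orientation"]).inv().apply(np.array(P)-c["xyz"]); s=p[:2]/p[2]
    s=s*(1+c["k1"]*(s@s)); return s*K(c)+[c["cx"],c["cy"]]
def snap(n,f):
    im=bot.grab_frame(n); cv2.imwrite(f"pics/{f}.png",im); return im
def tool(dw):  # world displacement -> tool axes
    s=bot.read_state(); return R.from_quat(s["tool_rot"]).inv().apply(dw)
E
python3 - <<'E'
from h import *
for n in("top","side"):
    c=bot.calibration(n); print(n,c); snap(n,n+"0")
s=bot.read_state(); print(s["eef_pos"],s["tool_rot"],s["time_s"],s["width"]); print(bot.calibration("wrist"))
for nm in ["lantern_mid","reel_seat_mid","winder_mid","saucer_in","wide_tray_in","trough_in","mat_top","lure_mid","jar_mid","cleat_mid"]:
    for d in bot.look_for("top",nm)[:4]: print(nm,round(d["score"],2),np.round(d["extent"]))
E
```

```text
pics
top {'vfov': 57.973567836069165, 'cx': 319.62579586263575, 'cy': 189.44601835210244, 'k1': -0.08233289388620599, 'xyz': array([ 0.2325816 , -0.12217667,  1.12684415]), 'orientation': array([ 0.7398854 , -0.66515512,  0.06662069, -0.075498  ])}
side {'vfov': 43.775384320239944, 'cx': 324.3742421017343, 'cy': 200.90528004636158, 'k1': -0.12464911027916899, 'xyz': array([ 0.20501984, -1.28696403,  0.92489454]), 'orientation': array([ 0.88809954, -0.09675111,  0.03497096, -0.44799046])}
[0.21994129 0.47604059 0.23056771] [ 2.14716386e-01  9.76676059e-01 -8.48858592e-04 -1.70217412e-04] 0.1 0.08583137790959151
{'vfov': 59.04485564553013, 'cx': 322.4590340470032, 'cy': 206.1084967970639, 'k1': 0.027064776070100802, 'xyz': array([0.15145567, 0.50947018, 0.37374093]), 'orientation': array([0.83270444, 0.53312572, 0.08013441, 0.12632799])}
lantern_mid 0.75 [335. 120. 363. 151.]
reel_seat_mid 0.81 [380. 201. 418. 211.]
winder_mid 0.89 [175. 167. 215. 191.]
saucer_in 0.93 [456. 189. 511. 240.]
saucer_in 0.76 [374. 182. 428. 237.]
wide_tray_in 0.92 [323. 113. 369. 163.]
trough_in 0.73 [156. 162. 224. 204.]
mat_top 0.62 [242. 118. 278. 153.]
lure_mid 0.75 [161. 109. 183. 132.]
lure_mid 0.48 [335. 121. 360. 154.]
jar_mid 0.74 [282. 195. 298. 212.]
cleat_mid 0.42 [405. 132. 421. 160.]
```

```bash
python3 - <<'E'
import cv2
im=cv2.imread("pics/top0.png"); cv2.imwrite("pics/top0c.png",cv2.resize(im[90:260,130:530],(800,340),interpolation=cv2.INTER_CUBIC))
E
```

```text
(no output)
```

View pics/top0c.png

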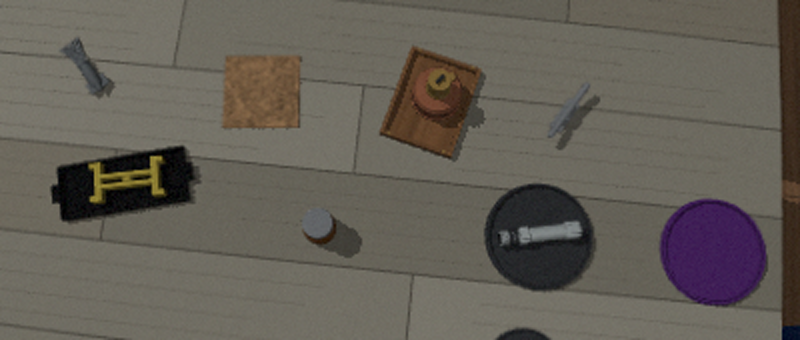

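View pics/side0.png

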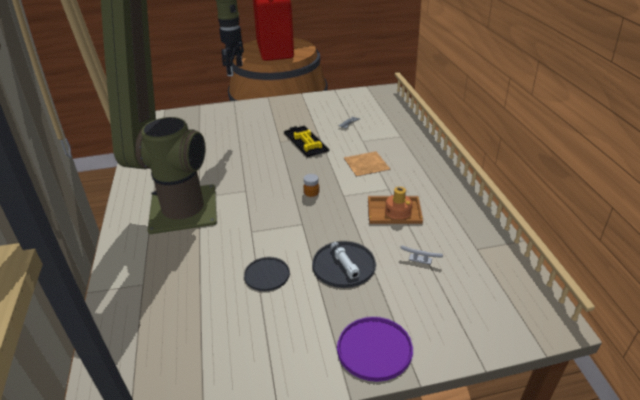

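The top view shows three saucer candidates: a dark one with the reel seat at about (400,209), a purple one at (487,215) and a small dark one at about (392,262), cut off in my crop. The target is the larger dark one at (400,209). The lantern is in the wooden tray at (347,138), the winder in the trough at (192,181), and the mat is at (260,136). Next come coarse positions and the close crop check.

```bash
python3 - <<'E'
from h import *
im=cv2.imread("pics/top0.png"); c=bot.calibration("top")
pts=dict(saucer=(400,209,.01),dark2=(392,263,.01),purple=(487,215,.01),tray=(346,141,.014),mat=(260,136,.004),trough=(192,181,.012),lant=(349,131,.08),reel=(400,207,.017),winder=(194,179,.013),jar=(290,202,.058),cleat=(414,146,.02),lure=(173,123,.01))
for k,(u,v,z) in pts.items(): print(k,np.round(at(c,u,v,z),3))
# tray axes from crop corners (crop/2+130,+90)
f=lambda x,y,z:at(c,x/2+130,y/2+90,z)
for n,a,b,z in (("trayx",(414,47),(381,133),.014),("trayx2",(482,69),(452,157),.014),("troughx",(55,180),(186,147),.012),("troughx2",(64,220),(195,182),.012),("winder",(92,184),(162,174),.013),("reel",(500,239),(580,230),.017)):
    A,B=f(*a,z),f(*b,z); d=B-A; print(n,A.round(3),B.round(3),"len",np.hypot(*d[:2]).round(3),"yaw",np.degrees(np.arctan2(d[1],d[0])).round(1))
cv2.imwrite("pics/crop1.png",cv2.resize(im[165:300,350:520],None,fx=4,fy=4,interpolation=cv2.INTER_CUBIC))
E
```

```text
saucer [ 0.424 -0.353  0.01 ]
dark2 [ 0.255 -0.34   0.01 ]
purple [ 0.433 -0.632  0.01 ]
tray [ 0.627 -0.164  0.014]
mat [0.618 0.118 0.004]
trough [0.443 0.314 0.012]
lant [ 0.637 -0.168  0.08 ]
reel [ 0.429 -0.351  0.017]
winder [0.45  0.308 0.013]
jar [ 0.402 -0.013  0.058]
cleat [ 0.632 -0.384  0.02 ]
lure [0.633 0.416 0.01 ]
trayx [ 0.719 -0.126  0.014] [ 0.566 -0.087  0.014] len 0.158 yaw 165.9
trayx2 [ 0.693 -0.24   0.014] [ 0.539 -0.204  0.014] len 0.158 yaw 166.7
troughx [0.435 0.428 0.012] [0.511 0.223 0.012] len 0.219 yaw -69.6
troughx2 [0.372 0.4   0.012] [0.455 0.199 0.012] len 0.218 yaw -67.4
winder [0.434 0.365 0.013] [0.462 0.254 0.013] len 0.115 yaw -75.8
reel [ 0.415 -0.289  0.017] [ 0.442 -0.414  0.017] len 0.127 yaw -77.6
```

View pics/crop1.png

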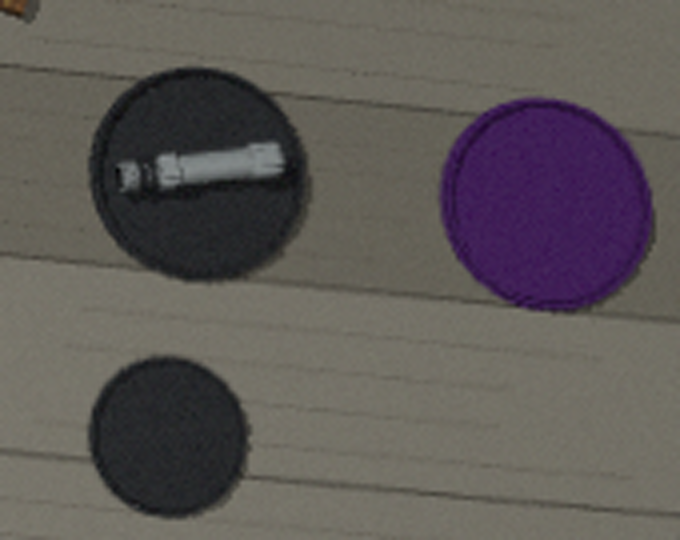

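The crop confirms it: the large dark saucer at about (400,209) holds the reel seat, and the other dark one is clearly smaller. I'm choosing the large one.

Plan: winder to mat, reel seat to trough, lantern to saucer, then winder to tray.

```bash
cat >> h.py <<'E'
def go(x,y,z,yaw):  # world TCP target, yaw (deg) of the closing line; prints tool-frame delta
    s=bot.read_state(); C=R.from_quat(s["tool_rot"]); m=C.as_matrix()
    cur=np.degrees(np.arctan2(m[1,1],m[0,1]))
    d=(yaw-cur+90)%180-90; t=np.radians(cur+d)
    T=R.from_matrix(np.array([[-np.sin(t),np.cos(t),0],[np.cos(t),np.sin(t),0],[0,0,-1]]).T*1.0)
    ty=np.array([np.cos(t),np.sin(t),0]); tz=np.array([0,0,-1.]); tx=np.cross(ty,tz)
    T=R.from_matrix(np.column_stack([tx,ty,tz]))
    print("delta",C.inv().apply(np.array([x,y,z])-s["eef_pos"]).round(4),np.degrees((C.inv()*T).as_rotvec()).round(1),"cur",np.round(s["eef_pos"],4),"yaw",cur.round(1),"q6",round(s["q"][5],2),"t",s["time_s"])
E
python3 -c "
from h import *
go(.45,.308,.19,14)
c=bot.calibration('wrist');print(R.from_quat(c['orientation']).apply([0,0,1]))"
```

```text
delta [-0.2793 -0.0567  0.0413] [ 0.  -0.  51.2] cur [0.2202 0.4766 0.2313] yaw 65.2 q6 1.57 t 0.6
[ 0.26887366 -0.12338331 -0.95524003]
```

jog_arm(deltas="-0.06 -0.012 0.01 0 0 10; -0.12 -0.024 0.02 0 0 20; -0.17 -0.034 0.03 0 0 30; -0.22 -0.045 0.035 0 0 40; -0.279 -0.057 0.041 0 0 51.2; -0.279 -0.057 0.041 0 0 51.2; -0.279 -0.057 0.041 0 0 51.2; -0.279 -0.057 0.041 0 0 51.2", grip=0.53)

```text
time_s: 1.6
eef_pos: [0.4486, 0.3086, 0.1905]
tool_rot: [0.615, 0.789, 0.0, -0.0]
wrist_force: [-1.1, 0.2, 0.9]
width: 0.0398
grip_force: 0.0
```

```bash
cat >> h.py <<'E'
def yel(im): 
    h=cv2.cvtColor(im,cv2.COLOR_BGR2HSV); return cv2.inRange(h,(20,110,50),(36,255,255))
def fit(c,mask,z):
    n,l,st,ce=cv2.connectedComponentsWithStats(mask); i=1+np.argmax(st[1:,4]); v,u=np.where(l==i)
    P=np.array([at(c,a,b,z)[:2] for a,b in zip(u,v)],np.float32)
    r=cv2.minAreaRect(P*1000); return len(P),np.round(r[0],1),np.round(r[1],1),np.round(r[2],1),P.mean(0).round(4), cv2.boxPoints(r).round(0).tolist()
E
python3 - <<'E'
from h import *
s=bot.read_state(); print(s["eef_pos"],s["width"],s["q"])
c=bot.calibration("wrist"); im=snap("wrist","w1"); print(fit(c,yel(im),.02)); np.save("c1.npy",c,allow_pickle=True)
E
```

```text
[0.44857231 0.30864688 0.19049728] 0.0398373385347671 [ 6.02467556e-01  3.13322676e-01 -1.70869714e-01  1.08666498e+00
  3.45509179e-04  1.92654573e+00]
(4381, array([449.6, 309.5]), array([ 64.2, 121.7]), np.float64(12.5), array([0.4489, 0.3122], dtype=float32), [[405.0, 362.0], [431.0, 243.0], [494.0, 257.0], [468.0, 376.0]])
```

View pics/w1.png

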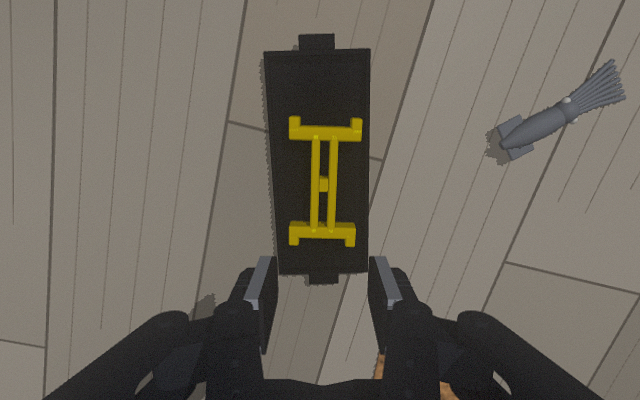

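Winder found at (0.4496, 0.3095), with its long axis at 102.5°. The trough's rim corners are at (265,53), (369,49), (368,270) and (277,275), and the lure at (560,115) is well clear.

```bash
python3 - <<'E'
from h import *
c=np.load("c1.npy",allow_pickle=True).item()
P=[at(c,u,v,.012) for u,v in((265,53),(369,49),(368,270),(277,275))]; print(np.round(P,3),np.mean(P,0))
for a,b in((0,3),(1,2)): d=P[a]-P[b]; print(np.hypot(*d[:2]),np.degrees(np.arctan2(d[1],d[0])))
ct=bot.calibration("top"); M=[at(ct,x/2+130,y/2+90,.004) for x,y in((224,56),(299,55),(300,127),(222,127))]; print(np.round(M,3),np.mean(M,0))
go(.4496,.3095,.008,12.5)
E
```

```text
[[0.375 0.405 0.012]
 [0.459 0.43  0.012]
 [0.516 0.233 0.012]
 [0.428 0.205 0.012]] [0.44426788 0.31820089 0.012     ]
0.20706367703495515 104.74448068820418
0.2046856768091036 106.17284707131174
[[0.675 0.188 0.004]
 [0.689 0.063 0.004]
 [0.566 0.045 0.004]
 [0.552 0.172 0.004]] [0.62058954 0.11676939 0.004     ]
delta [0.0004 0.0012 0.1825] [-0.  -0.   1.6] cur [0.4485 0.3088 0.1905] yaw 14.1 q6 1.93 t 1.65
```

jog_arm(deltas="0 0.001 0.04 0 0 1.6; 0 0.001 0.08 0 0 1.6; 0 0.001 0.12 0 0 1.6; 0 0.001 0.145 0 0 1.6; 0 0.001 0.165 0 0 1.6; 0 0.001 0.178 0 0 1.6; 0 0.001 0.1825 0 0 1.6; 0 0.001 0.1825 0 0 1.6")

```text
time_s: 2.65
eef_pos: [0.4506, 0.3085, 0.0081]
tool_rot: [0.626, 0.78, 0.0, 0.0]
wrist_force: [0.8, -0.8, -0.6]
width: 0.04
grip_force: 0.0
```

jog_arm(deltas="0 0 0 0 0 0; 0 0 0 0 0 0; 0 0 0 0 0 0; 0 0 0 0 0 0; 0 0 0 0 0 0; 0 0 -0.01 0 0 0; 0 0 -0.04 0 0 0; 0 0 -0.08 0 0 0", grip=0.85, squeeze=30)

```text
time_s: 3.65
eef_pos: [0.4493, 0.3071, 0.0878]
tool_rot: [0.627, 0.779, -0.002, -0.0]
wrist_force: [0.4, 0.4, -0.1]
width: 0.0234
grip_force: 29.6
```

```bash
python3 - <<'E'
from h import *
c=bot.calibration("wrist"); im=snap("wrist","w2"); print(fit(c,yel(im),.09))
go(.6206,.1168,.1,7.5)
E
```

```text
(17875, array([449.4, 308.6]), array([ 68.7, 120.2]), np.float64(12.5), array([0.4464, 0.322 ], dtype=float32), [[403.0, 360.0], [429.0, 242.0], [496.0, 257.0], [470.0, 375.0]])
delta [-0.2241  0.1228 -0.0061] [ 0.3 -0.1  4.9] cur [0.4526 0.3094 0.0937] yaw 12.4 q6 1.95 t 3.7
```

jog_arm(deltas="-0.02 0.01 -0.006 0 0 1; -0.06 0.033 -0.006 0 0 2; -0.11 0.06 -0.006 0 0 4; -0.16 0.088 -0.006 0 0 5; -0.2 0.11 -0.006 0 0 6; -0.22 0.12 -0.006 0 0 6; -0.224 0.123 -0.006 0 0 6; -0.224 0.123 -0.006 0 0 6")

```text
time_s: 4.7
eef_pos: [0.6179, 0.1165, 0.0936]
tool_rot: [0.666, 0.746, -0.0, -0.001]
wrist_force: [-0.5, -0.7, -0.7]
width: 0.0235
grip_force: 29.6
```

```bash
python3 - <<'E'
from h import *
c=bot.calibration("wrist"); im=snap("wrist","w3"); print(fit(c,yel(im),.11))
go(.6206,.1168,.0095,6.5)
E
```

```text
(17080, array([617.1, 125.5]), array([ 61.8, 108. ]), np.float64(6.5), array([0.6157, 0.1374], dtype=float32), [[580.0, 176.0], [592.0, 68.0], [654.0, 75.0], [642.0, 183.0]])
delta [-0.0004  0.0031  0.0842] [-0.1 -0.  -0. ] cur [0.6176 0.1168 0.0937] yaw 6.5 q6 1.64 t 4.75
```

jog_arm(deltas="0 0.003 0.02 0 0 0; 0 0.003 0.04 0 0 0; 0 0.003 0.055 0 0 0; 0 0.003 0.067 0 0 0; 0 0.003 0.076 0 0 0; 0 0.003 0.081 0 0 0; 0 0.003 0.084 0 0 0; 0 0.003 0.084 0 0 0")

```text
time_s: 5.75
eef_pos: [0.6219, 0.116, 0.0099]
tool_rot: [0.667, 0.745, 0.0, 0.0]
wrist_force: [-0.6, -0.0, -0.7]
width: 0.0233
grip_force: 29.6
```

jog_arm(deltas="0 0 0 0 0 0; 0 0 0 0 0 0; 0 0 0 0 0 0; 0 0 -0.02 0 0 0; 0 0 -0.06 0 0 0; 0 0 -0.11 0 0 0; 0 0 -0.16 0 0 0; 0 0 -0.19 0 0 0", grip=0.53)

```text
time_s: 6.75
eef_pos: [0.6228, 0.1162, 0.2031]
tool_rot: [0.667, 0.745, 0.002, 0.001]
wrist_force: [-0.0, 0.5, -0.1]
width: 0.0399
grip_force: 0.0
```

```bash
python3 - <<'E'
from h import *
c=bot.calibration("wrist"); im=snap("wrist","w4"); print(fit(c,yel(im),.02))
# trough from top: dark mask now that it is empty
ct=bot.calibration("top"); t=snap("top","top1"); b=cv2.inRange(t[140:230,140:240],(0,0,0),(45,45,45))
b=cv2.morphologyEx(b,cv2.MORPH_OPEN,np.ones((9,9),np.uint8)); F=np.zeros(t.shape[:2],np.uint8); F[140:230,140:240]=b; print(fit(ct,F,.01))
go(.427,-.352,.2,12.4)
E
```

```text
(3956, array([622. , 117.4]), array([ 64.3, 120.6]), np.float64(6.4), array([0.6218, 0.1201], dtype=float32), [[583.0, 174.0], [597.0, 54.0], [661.0, 61.0], [647.0, 181.0]])
(843, array([509. , 243.1]), array([163.1,  57.1]), np.float64(8.1), array([0.5091, 0.2429], dtype=float32), [[424.0, 260.0], [432.0, 203.0], [594.0, 226.0], [586.0, 283.0]])
delta [-0.4436 -0.2484  0.0021] [ 0.5 -0.  -6. ] cur [0.6243 0.1165 0.2045] yaw 6.4 q6 1.64 t 6.85
```

Winder parked at (0.622, 0.117) on the mat. Now the reel seat.

jog_arm(deltas="-0.05 -0.028 0.002 0 0 -1; -0.1 -0.056 0.002 0 0 -2; -0.154 -0.086 0.002 0 0 -3; -0.208 -0.116 0.002 0 0 -4; -0.262 -0.146 0.002 0 0 -5; -0.316 -0.176 0.002 0 0 -6; -0.37 -0.207 0.002 0 0 -6; -0.415 -0.232 0.002 0 0 -6")

```text
time_s: 7.85
eef_pos: [0.4356, -0.3238, 0.1966]
tool_rot: [0.627, 0.779, -0.0, -0.001]
wrist_force: [0.5, -0.8, -0.5]
width: 0.0407
grip_force: 0.0
```

```bash
python3 -c "
from h import *
go(.427,-.352,.2,12.4)"
```

```text
delta [-0.0257 -0.0145 -0.0034] [-0.1 -0.1 -0.1] cur [ 0.4356 -0.3238  0.1966] yaw 12.3 q6 0.72 t 7.85
```

jog_arm(deltas="-0.026 -0.0145 -0.003 0 0 0; -0.026 -0.0145 -0.003 0 0 0; -0.026 -0.0145 -0.003 0 0 0; -0.026 -0.0145 -0.003 0 0 0; -0.026 -0.0145 -0.003 0 0 0; -0.026 -0.0145 -0.003 0 0 0; -0.026 -0.0145 -0.003 0 0 0; -0.026 -0.0145 -0.003 0 0 0")

```text
time_s: 8.85
eef_pos: [0.4289, -0.3507, 0.2008]
tool_rot: [0.627, 0.779, 0.0, 0.0]
wrist_force: [-0.5, -0.2, -0.9]
width: 0.0405
grip_force: 0.0
```

```bash
python3 - <<'E'
from h import *
c=bot.calibration("wrist"); np.save("c5.npy",c,allow_pickle=True); im=snap("wrist","w5"); print(bot.look_for("wrist","reel_seat_mid"),bot.look_for("wrist","saucer_in"),bot.read_state()["eef_pos"])
# trough
ct=bot.calibration("top"); t=snap("top","top2"); F=np.zeros(t.shape[:2],np.uint8); b=cv2.inRange(t[150:215,150:235],(0,0,0),(45,45,45))
b=cv2.morphologyEx(b,cv2.MORPH_OPEN,np.ones((9,9),np.uint8)); F[150:215,150:235]=b; print(fit(ct,F,.01))
E
```

```text
[{'extent': [311.5, 108.0, 340.2, 250.4], 'score': 0.61}, {'extent': [479.1, 218.2, 561.6, 294.6], 'score': 0.23}] [{'extent': [234.9, 83.6, 411.0, 259.0], 'score': 0.89}, {'extent': [260.9, 337.6, 342.7, 385.1], 'score': 0.85}, {'extent': [40.5, 48.6, 176.4, 183.3], 'score': 0.83}] [ 0.42888456 -0.35078857  0.20083584]
(1767, array([441.9, 315.8]), array([ 91. , 216.4]), np.float64(15.5), array([0.4413, 0.3168], dtype=float32), [[369.0, 408.0], [427.0, 199.0], [515.0, 224.0], [457.0, 432.0]])
```

View pics/w5.png

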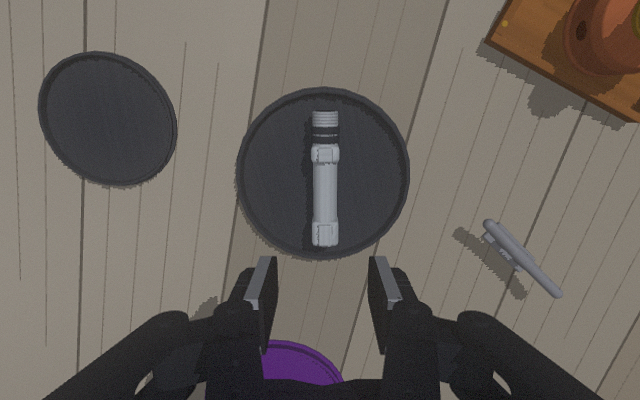

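The wrist view shows the reel seat along column 325, rows 110–247, with its -x hood at the bottom. It lies in the large dark saucer (236–410, 87–259); the small dark saucer is at (108,118), the purple one at the bottom edge and the cleat at (523,257).

```bash
python3 - <<'E'
from h import *
c=np.load("c5.npy",allow_pickle=True).item(); im=cv2.imread("pics/w5.png")
g=cv2.cvtColor(im,cv2.COLOR_BGR2GRAY); F=np.zeros_like(g); F[100:255,300:350]=cv2.inRange(g[100:255,300:350],95,255)
ys,xs=np.where(F>0); print(xs.min(),xs.max(),ys.min(),ys.max())
for z in(.017,.028): print(fit(c,cv2.morphologyEx(F,cv2.MORPH_CLOSE,np.ones((15,15))),z))
e=[(235.5,173),(410,173),(323,87),(323,259)]; P=[at(c,u,v,.012) for u,v in e]; print(np.round(P,4),(P[0]+P[1])/2,(P[2]+P[3])/2)
A=at(c,325,110,.017);B=at(c,325,247,.02); d=A-B; print(A,B,(A+B)/2,np.hypot(*d[:2]),np.degrees(np.arctan2(d[1],d[0])))
E
```

```text
311 339 111 246
(3232, array([ 431.6, -350.6]), array([ 25.9, 130.9]), np.float64(12.0), array([ 0.4315, -0.3488], dtype=float32), [[405.0, -289.0], [433.0, -417.0], [458.0, -412.0], [431.0, -284.0]])
(3232, array([ 431. , -348.1]), array([ 25. , 126.5]), np.float64(12.0), array([ 0.4309, -0.3463], dtype=float32), [[406.0, -289.0], [432.0, -413.0], [456.0, -407.0], [430.0, -284.0]])
[[ 0.3468 -0.3612  0.012 ]
 [ 0.5095 -0.3253  0.012 ]
 [ 0.4116 -0.2673  0.012 ]
 [ 0.4479 -0.4312  0.012 ]] [ 0.4281569  -0.34324416  0.012     ] [ 0.42972027 -0.34927627  0.012     ]
[ 0.41751968 -0.28595472  0.017     ] [ 0.44612704 -0.41426162  0.02      ] [ 0.43182336 -0.35010817  0.0185    ] 0.13145736946070888 102.569110002978
```

```bash
python3 -c "
from h import *
go(.4325,-.355,.008,12.2)"
```

```text
delta [-0.0049  0.0027  0.1928] [0.  0.  0.2] cur [ 0.4289 -0.3508  0.2008] yaw 12.4 q6 0.67 t 9.05
```

jog_arm(deltas="-0.005 0.0027 0.05 0 0 0; -0.005 0.0027 0.1 0 0 0; -0.005 0.0027 0.135 0 0 0; -0.005 0.0027 0.16 0 0 0; -0.005 0.0027 0.178 0 0 0; -0.005 0.0027 0.189 0 0 0; -0.005 0.0027 0.193 0 0 0; -0.005 0.0027 0.193 0 0 0")

```text
time_s: 10.05
eef_pos: [0.4328, -0.3553, 0.0081]
tool_rot: [0.627, 0.779, -0.0, 0.0]
wrist_force: [-0.9, -0.2, 0.8]
width: 0.0404
grip_force: 0.0
```

jog_arm(deltas="0 0 0 0 0 0; 0 0 0 0 0 0; 0 0 0 0 0 0; 0 0 0 0 0 0; 0 0 0 0 0 0; 0 0 -0.01 0 0 0; 0 0 -0.04 0 0 0; 0 0 -0.08 0 0 0", grip=0.9, squeeze=50)

```text
time_s: 11.05
eef_pos: [0.4315, -0.3541, 0.0878]
tool_rot: [0.627, 0.779, 0.0, -0.002]
wrist_force: [0.2, -0.5, -0.8]
width: 0.0212
grip_force: 49.0
```

```bash
python3 -c "
from h import *
snap('wrist','w6')
go(.443,.317,.16,15.5)
go(.44,0.05,.16,14)"
```

```text
delta [ 0.6558  0.1532 -0.0689] [ 0.2  0.3 -3.1] cur [ 0.4345 -0.3567  0.0938] yaw 12.4 q6 0.67 t 11.1
delta [ 0.3957  0.0929 -0.0678] [ 0.2  0.3 -1.6] cur [ 0.4345 -0.3567  0.0938] yaw 12.4 q6 0.67 t 11.1
```

View pics/w6.png

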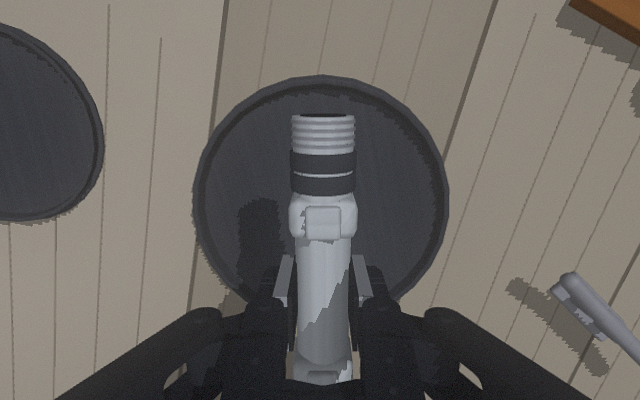

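The reel seat is held level in the fingers, along column 323. Carry it to the trough.

jog_arm(deltas="0.02 0.004 -0.02 0 0 0; 0.06 0.014 -0.05 0 0 0; 0.11 0.026 -0.068 0 0 0; 0.17 0.04 -0.068 0 0 -1; 0.23 0.054 -0.068 0 0 -1; 0.29 0.068 -0.068 0 0 -2; 0.34 0.08 -0.068 0 0 -2; 0.38 0.089 -0.068 0 0 -2")

```text
time_s: 12.1
eef_pos: [0.4375, 0.0372, 0.1561]
tool_rot: [0.612, 0.791, 0.0, 0.0]
wrist_force: [1.8, 0.4, -1.2]
width: 0.0212
grip_force: 49.1
```

```bash
python3 -c "
from h import *
go(.443,.317,.16,15.5)"
```

```text
delta [ 0.2695  0.0753 -0.0039] [ 0. -0. -1.] cur [0.4375 0.0372 0.1561] yaw 14.5 q6 1.4 t 12.1
```

jog_arm(deltas="0.05 0.014 -0.004 0 0 -1; 0.1 0.028 -0.004 0 0 -1; 0.15 0.042 -0.004 0 0 -1; 0.2 0.056 -0.004 0 0 -1; 0.24 0.067 -0.004 0 0 -1; 0.26 0.073 -0.004 0 0 -1; 0.2695 0.0753 -0.004 0 0 -1; 0.2695 0.0753 -0.004 0 0 -1")

```text
time_s: 13.1
eef_pos: [0.4437, 0.3143, 0.1597]
tool_rot: [0.606, 0.795, -0.0, 0.0]
wrist_force: [-0.4, -0.2, -0.7]
width: 0.021
grip_force: 49.1
```

```bash
python3 - <<'E'
from h import *
c=bot.calibration("wrist"); np.save("c7.npy",c,allow_pickle=True); im=snap("wrist","w7"); print(bot.read_state()["eef_pos"])
E
```

```text
[0.44361669 0.31382657 0.15968936]
```

View pics/w7.png

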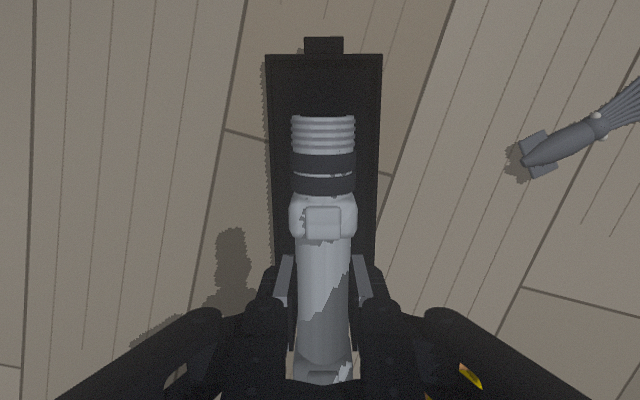

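The view shows the trough's far corners at (267,54) and (382,54), with its sides running down to (276,255) and (376,255). The reel seat sits above it.

```bash
python3 - <<'E'
from h import *
c=np.load("c7.npy",allow_pickle=True).item()
A,B,C,D=[at(c,u,v,.012)[:2] for u,v in((267,54),(382,54),(275.5,255),(377,255))]
for d in (C-A,D-B): print(np.degrees(np.arctan2(-d[1],-d[0])))
d1=(A-C)/np.hypot(*(A-C)); d2=(B-D)/np.hypot(*(B-D)); d=d1+d2; d/=np.hypot(*d); print("w",np.hypot(*(B-A)),"yaw",np.degrees(np.arctan2(d[1],d[0])), "centre",(A+B)/2-d*.104)
E
```

```text
105.34109306994141
106.81647535221283
w 0.0870259838174922 yaw 106.07878421107712 centre [0.44581019 0.3185427 ]
```

```bash
python3 -c "
from h import *
go(.446,.312,.009,15.7)"
```

```text
delta [-0.0023  0.0019  0.1507] [-0.   0.1 -0.3] cur [0.4436 0.3138 0.1597] yaw 15.4 q6 1.92 t 13.15
```

jog_arm(deltas="-0.0023 0.002 0.04 0 0 0; -0.0023 0.002 0.08 0 0 0; -0.0023 0.002 0.11 0 0 0; -0.0023 0.002 0.13 0 0 0; -0.0023 0.002 0.142 0 0 0; -0.0023 0.002 0.148 0 0 0; -0.0023 0.002 0.1507 0 0 0; -0.0023 0.002 0.1507 0 0 0")

```text
time_s: 14.15
eef_pos: [0.4468, 0.3135, 0.0096]
tool_rot: [0.606, 0.795, 0.0, 0.0]
wrist_force: [-0.1, 0.8, -0.1]
width: 0.0207
grip_force: 49.1
```

jog_arm(deltas="0 0 0 0 0 0; 0 0 0 0 0 0; 0 0 0 0 0 0; 0 0 -0.02 0 0 0; 0 0 -0.06 0 0 0; 0 0 -0.11 0 0 0; 0 0 -0.16 0 0 0; 0 0 -0.19 0 0 0", grip=0.53)

```text
time_s: 15.15
eef_pos: [0.4472, 0.3139, 0.2021]
tool_rot: [0.606, 0.796, 0.002, 0.001]
wrist_force: [0.4, -0.1, -0.4]
width: 0.0403
grip_force: 0.0
```

```bash
python3 - <<'E'
from h import *
c=bot.calibration("wrist"); np.save("c8.npy",c,allow_pickle=True); im=snap("wrist","w8"); print(bot.read_state()["eef_pos"])
g=cv2.cvtColor(im,cv2.COLOR_BGR2GRAY);F=np.zeros_like(g); F[80:262,285:360]=cv2.inRange(g[80:262,285:360],85,255)
print(fit(c,cv2.morphologyEx(F,cv2.MORPH_CLOSE,np.ones((15,15))),.024))
go(.637,-.16,.2,-14)
E
```

```text
[0.44866585 0.31494719 0.20548169]
(3338, array([445.9, 320. ]), array([ 24.6, 128.2]), np.float64(15.4), array([0.4454, 0.3223], dtype=float32), [[417.0, 378.0], [451.0, 255.0], [475.0, 261.0], [441.0, 385.0]])
delta [-0.5079  0.0554  0.0044] [ 0.4 -0.3 29.4] cur [0.4487 0.3149 0.2055] yaw 15.4 q6 1.91 t 15.2
```

View pics/w8.png

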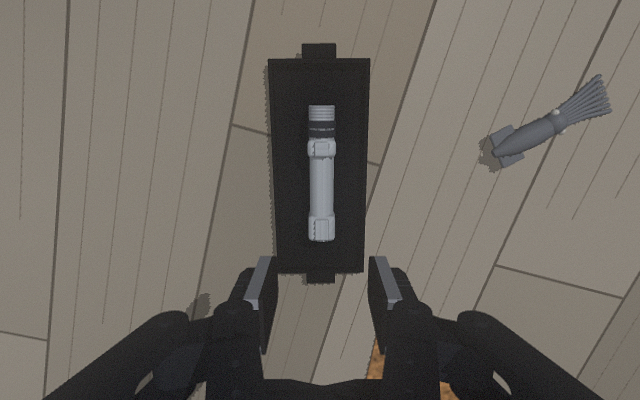

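The reel seat lies in the trough at rows 105–243; the trough's corners are at (269,59), (369,59), (363,271) and (275,272). It looks centred; I'll check the offset numerically.

```bash
python3 - <<'E'
from h import *
c=np.load("c8.npy",allow_pickle=True).item()
P=np.array([at(c,u,v,.012) for u,v in((269,59),(369,59),(363,271),(275,272))]); print(P.mean(0))
A=at(c,321,105,.018);B=at(c,321,243,.024);print((A+B)/2)
E
```

```text
[0.44380146 0.31867868 0.012     ]
[0.44574396 0.31874767 0.021     ]
```

jog_arm(deltas="-0.05 0.005 0.004 0 0 4; -0.1 0.01 0.004 0 0 8; -0.155 0.016 0.004 0 0 12; -0.21 0.022 0.004 0 0 16; -0.265 0.028 0.004 0 0 20; -0.32 0.034 0.004 0 0 24; -0.375 0.04 0.004 0 0 27; -0.42 0.045 0.004 0 0 29", grip=0)

```text
time_s: 16.2
eef_pos: [0.6017, -0.0818, 0.1949]
tool_rot: [0.787, 0.618, 0.0, 0.0]
wrist_force: [0.2, 0.7, -0.7]
width: 0.0854
grip_force: 0.0
```

```bash
python3 -c "
from h import *
go(.637,-.16,.22,-14)"
```

```text
delta [-0.0676  0.0528 -0.0251] [0.  0.  0.3] cur [ 0.6017 -0.0818  0.1949] yaw -13.7 q6 1.68 t 16.2
```

jog_arm(deltas="-0.04 0.03 -0.015 0 0 0; -0.0676 0.0528 -0.025 0 0 0; -0.0676 0.0528 -0.025 0 0 0; -0.0676 0.0528 -0.025 0 0 0; -0.0676 0.0528 -0.025 0 0 0; -0.0676 0.0528 -0.025 0 0 0; -0.0676 0.0528 -0.025 0 0 0; -0.0676 0.0528 -0.025 0 0 0")

```text
time_s: 17.2
eef_pos: [0.6367, -0.1574, 0.2202]
tool_rot: [0.786, 0.619, 0.0, 0.0]
wrist_force: [0.6, -0.8, -0.5]
width: 0.0854
grip_force: 0.0
```

```bash
python3 - <<'E'
from h import *
c=bot.calibration("wrist"); np.save("c9.npy",c,allow_pickle=True); im=snap("wrist","w9"); print(bot.read_state()["eef_pos"]); print(bot.look_for("wrist","lantern_mid"))
E
```

```text
[ 0.63669167 -0.15757786  0.22017917]
[{'extent': [289.4, 145.2, 374.1, 229.5], 'score': 0.97}]
```

View pics/w9.png

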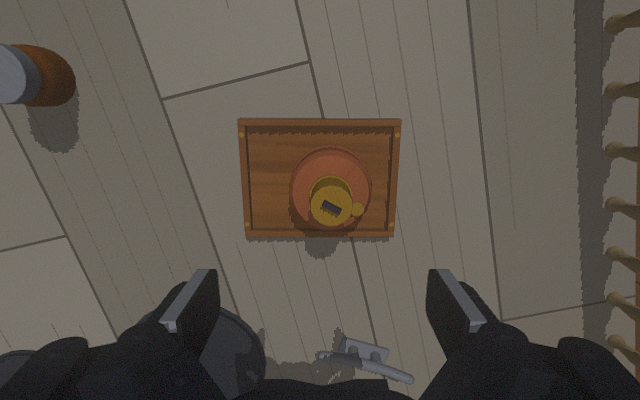

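The view shows the burner's top at (331,206) with a small knob beside it at (357,209). I'll turn the grasp about 85° so the knob clears the fingers. The tray's outer corners are at (238,118), (401,118), (393,237) and (246,237), the jar is at top left and the cleat at (365,358).

```bash
python3 - <<'E'
from h import *
c=np.load("c9.npy",allow_pickle=True).item()
print("burner",at(c,331,206,.084),at(c,308,206,.084),at(c,354,206,.084),"tank top edge mid",at(c,331,189,.048))
P=np.array([at(c,u,v,.014) for u,v in((238,118),(401,118),(393,237),(246,237))]); print("tray",P.mean(0)); 
for a,b in((0,1),(3,2),(0,3),(1,2)): d=P[b]-P[a]; print(np.hypot(*d[:2]).round(4),np.degrees(np.arctan2(d[1],d[0])).round(1))
b=at(c,331,206,.084); go(b[0],b[1],.14,71)
E
```

```text
burner [ 0.64111425 -0.16804025  0.084     ] [ 0.62260462 -0.16358332  0.084     ] [ 0.65962084 -0.17249647  0.084     ] tank top edge mid [ 0.64314445 -0.16309812  0.048     ]
tray [ 0.63264147 -0.1605311   0.014     ]
0.1562 -13.5
0.1562 -13.5
0.1227 -103.7
0.1228 -103.7
delta [-0.009   0.0067  0.0801] [  0.    0.  -84.6] cur [ 0.6367 -0.1577  0.2201] yaw -13.6 q6 1.57 t 17.3
```

jog_arm(deltas="-0.002 0.001 0.01 0 0 -10; -0.004 0.002 0.02 0 0 -20; -0.009 0.0065 0.03 0 0 -31; -0.009 0.0065 0.04 0 0 -42; -0.009 0.0065 0.05 0 0 -53; -0.009 0.0065 0.06 0 0 -64; -0.009 0.0065 0.07 0 0 -75; -0.009 0.0065 0.08 0 0 -84.6")

```text
time_s: 18.3
eef_pos: [0.641, -0.1682, 0.1398]
tool_rot: [0.163, 0.987, -0.0, 0.0]
wrist_force: [0.1, 0.4, -0.1]
width: 0.0854
grip_force: 0.0
```

```bash
python3 - <<'E'
from h import *
c=bot.calibration("wrist"); snap("wrist","w10")
go(.641,-.1675,.056,71); print(px(c,[.641,-.1675,.084]))
E
```

```text
delta [-0.0009  0.0007  0.0822] [-0.  -0.1  0.4] cur [ 0.6401 -0.1679  0.1382] yaw 71.4 q6 0.07 t 18.35
[320.84444894 228.71809041]
```

View pics/w10.png

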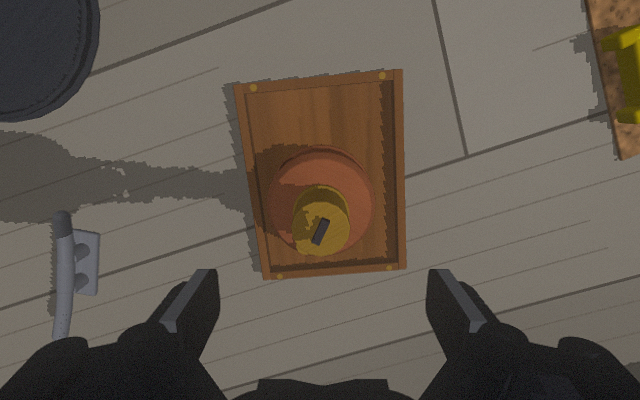

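The burner's top is at (321,229), exactly as predicted, and it has no knob: that was one of the tray's nails. Descend and grip.

jog_arm(deltas="-0.001 0.0007 0.02 0 0 0; -0.001 0.0007 0.04 0 0 0; -0.001 0.0007 0.055 0 0 0; -0.001 0.0007 0.067 0 0 0; -0.001 0.0007 0.076 0 0 0; -0.001 0.0007 0.081 0 0 0; -0.001 0.0007 0.083 0 0 0; -0.001 0.0007 0.083 0 0 0", grip=0.2)

```text
time_s: 19.35
eef_pos: [0.6423, -0.1678, 0.0573]
tool_rot: [0.166, 0.986, -0.0, 0.0]
wrist_force: [0.1, -0.2, 0.6]
width: 0.0684
grip_force: 0.0
```

jog_arm(deltas="0 0 0 0 0 0; 0 0 0 0 0 0; 0 0 0 0 0 0; 0 0 0 0 0 0; 0 0 0 0 0 0; 0 0 -0.005 0 0 0; 0 0 -0.02 0 0 0; 0 0 -0.05 0 0 0", grip=0.75, squeeze=60)

```text
time_s: 20.35
eef_pos: [0.6403, -0.167, 0.1059]
tool_rot: [0.166, 0.986, 0.0, -0.002]
wrist_force: [-0.0, -0.3, -3.2]
width: 0.0342
grip_force: 60.2
```

```bash
python3 -c "
from h import *
snap('wrist','w11')
go(.429,-.349,.15,50)"
```

```text
delta [ 0.1432 -0.2414 -0.039 ] [ 0.1  0.2 20.9] cur [ 0.6435 -0.1678  0.1117] yaw 70.9 q6 0.08 t 20.4
```

View pics/w11.png

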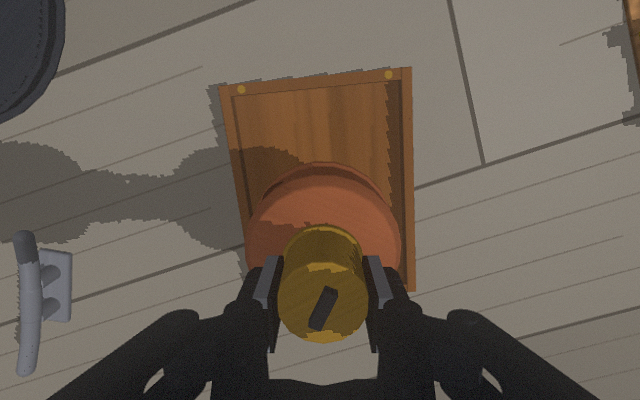

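The lantern is held upright, with its burner between the pads. Carry it to the saucer.

jog_arm(deltas="0.005 -0.008 -0.01 0 0 2; 0.02 -0.033 -0.025 0 0 5; 0.04 -0.067 -0.039 0 0 8; 0.065 -0.11 -0.039 0 0 12; 0.095 -0.16 -0.039 0 0 16; 0.118 -0.2 -0.039 0 0 19; 0.13 -0.22 -0.039 0 0 20; 0.135 -0.228 -0.039 0 0 20.9")

```text
time_s: 21.4
eef_pos: [0.4367, -0.3397, 0.1461]
tool_rot: [0.345, 0.939, 0.0, -0.001]
wrist_force: [-0.8, -0.5, -3.5]
width: 0.034
grip_force: 60.5
```

```bash
python3 - <<'E'
from h import *
ct=bot.calibration("top"); t=snap("top","top3"); print(bot.look_for("top","saucer_in"))
c=bot.calibration("wrist"); im=snap("wrist","w12"); np.save("c12.npy",c,allow_pickle=True)
go(.429,-.349,.15,50)
E
```

```text
[{'extent': [465.4, 190.4, 514.6, 241.2], 'score': 0.98}]
delta [ 0.0013 -0.0144 -0.0039] [ 0.  -0.  -0.1] cur [ 0.4392 -0.3388  0.1461] yaw 49.9 q6 0.04 t 21.55
```

View pics/w12.png

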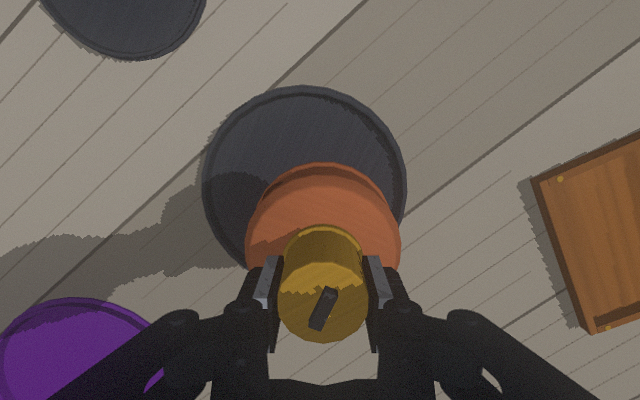

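The view shows the lantern above the saucer. The saucer's outer rim runs through (303,85), (202,180) and (406,180), and I'll fit its centre from those.

```bash
python3 - <<'E'
from h import *
from scipy.optimize import least_squares
for n,pts in(("c12",[(303,85),(202,180),(406,185),(218,128),(390,128)]),("c5",[(235.5,173),(410,173),(323,87),(323,259)])):
    c=np.load(n+".npy",allow_pickle=True).item()
    P=np.array([at(c,u,v,.011)[:2] for u,v in pts])
    r=least_squares(lambda p:np.hypot(*(P-p[:2]).T)-.084,[.43,-.35]); print(r.x,(r.fun*1000).round(1))
go(.429,-.349,.059,50)
E
```

```text
[ 0.4288892  -0.34873713] [-0.3 -1.  -1.5  0.1  0.8]
[ 0.42955403 -0.34956408] [-0.2 -0.2  0.2  0.2]
delta [ 0.0012 -0.0144  0.0871] [ 0.  -0.  -0.1] cur [ 0.4392 -0.3388  0.1461] yaw 49.9 q6 0.04 t 21.55
```

jog_arm(deltas="0.001 -0.014 0.02 0 0 0; 0.001 -0.014 0.04 0 0 0; 0.001 -0.014 0.056 0 0 0; 0.001 -0.014 0.069 0 0 0; 0.001 -0.014 0.078 0 0 0; 0.001 -0.014 0.084 0 0 0; 0.001 -0.014 0.087 0 0 0; 0.001 -0.014 0.0872 0 0 0")

```text
time_s: 22.55
eef_pos: [0.4302, -0.3491, 0.059]
tool_rot: [0.342, 0.94, -0.0, 0.0]
wrist_force: [-0.1, 0.3, -3.9]
width: 0.0342
grip_force: 60.6
```

```bash
python3 -c "
from h import *
go(.429,-.349,.0578,50);print(bot.read_state()['wrist_force'])"
```

```text
delta [ 0.0009 -0.0007  0.0012] [ 0.  0. -0.] cur [ 0.4302 -0.3491  0.059 ] yaw 50.0 q6 0.02 t 22.55
[-0.08923071  0.26754879 -3.91919133]
```

jog_arm(deltas="0 0 0.0005 0 0 0; 0 0 0.001 0 0 0; 0 0 0.0014 0 0 0; 0 0 0.0016 0 0 0; 0 0 0.0016 0 0 0; 0 0 0.0016 0 0 0; 0 0 0.0016 0 0 0; 0 0 0.0016 0 0 0")

```text
time_s: 23.55
eef_pos: [0.4301, -0.3492, 0.0578]
tool_rot: [0.342, 0.94, -0.0, 0.0]
wrist_force: [-2.4, 0.5, 4.9]
width: 0.0343
grip_force: 61.5
```

jog_arm(deltas="0 0 0 0 0 0; 0 0 0 0 0 0; 0 0 0 0 0 0; 0 0 0 0 0 0; 0 0 -0.02 0 0 0; 0 0 -0.06 0 0 0; 0 0 -0.1 0 0 0; 0 0 -0.14 0 0 0", grip=0.3)

```text
time_s: 24.55
eef_pos: [0.4299, -0.3489, 0.1985]
tool_rot: [0.342, 0.94, 0.0, -0.0]
wrist_force: [0.6, -0.3, 0.2]
width: 0.0599
grip_force: 0.0
```

```bash
python3 - <<'E'
from h import *
c=bot.calibration("wrist"); np.save("c13.npy",c,allow_pickle=True); im=snap("wrist","w13")
go(.622,.1172,.2,6.4)
E
```

```text
delta [0.1559 0.4803 0.0029] [ 0.2  0.5 43.6] cur [ 0.4323 -0.3508  0.2042] yaw 50.0 q6 0.02 t 24.6
```

View pics/w13.png

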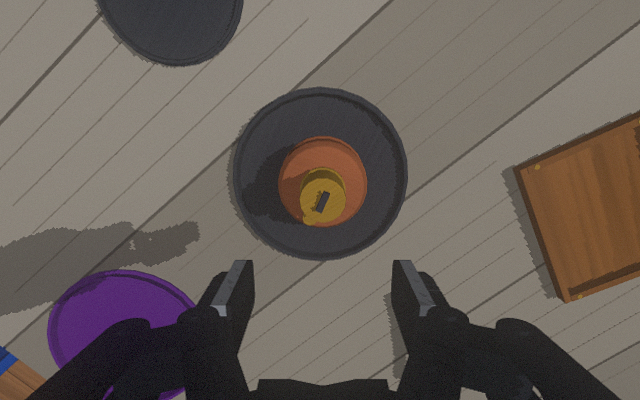

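The lantern stands upright in the saucer, with its burner's top at about (323,201) and the saucer's rim spanning 234–407 by 87–259. I'll check the offset and head for the winder.

```bash
python3 - <<'E'
from h import *
from scipy.optimize import least_squares
c=np.load("c13.npy",allow_pickle=True).item()
P=np.array([at(c,u,v,.011)[:2] for u,v in[(234,172),(407,172),(320,87),(320,259)]])
print(least_squares(lambda p:np.hypot(*(P-p).T)-.084,[.43,-.35]).x, at(c,323,201,.084))
E
```

```text
[ 0.42904957 -0.34869154] [ 0.43042618 -0.34697234  0.084     ]
```

jog_arm(deltas="0.016 0.05 0 0 0 5; 0.032 0.1 0 0 0 11; 0.05 0.155 0 0 0 17; 0.068 0.21 0 0 0 23; 0.086 0.265 0 0 0 29; 0.104 0.32 0 0 0 35; 0.122 0.375 0 0 0 40; 0.138 0.425 0 0 0 43.6", grip=0.53)

```text
time_s: 25.6
eef_pos: [0.5983, 0.0673, 0.1971]
tool_rot: [0.667, 0.745, 0.0, 0.0]
wrist_force: [0.3, -0.7, -0.1]
width: 0.0402
grip_force: 0.0
```

```bash
python3 -c "
from h import *
go(.622,.1172,.19,6.4)"
```

```text
delta [0.047  0.029  0.0071] [ 0.   0.  -0.1] cur [0.5983 0.0673 0.1971] yaw 6.3 q6 1.57 t 25.6
```

jog_arm(deltas="0.03 0.02 0.007 0 0 0; 0.047 0.029 0.007 0 0 0; 0.047 0.029 0.007 0 0 0; 0.047 0.029 0.007 0 0 0; 0.047 0.029 0.007 0 0 0; 0.047 0.029 0.007 0 0 0; 0.047 0.029 0.007 0 0 0; 0.047 0.029 0.007 0 0 0")

```text
time_s: 26.6
eef_pos: [0.6214, 0.1149, 0.1904]
tool_rot: [0.667, 0.745, 0.0, 0.0]
wrist_force: [0.2, -0.8, 0.2]
width: 0.0401
grip_force: 0.0
```

```bash
python3 - <<'E'
from h import *
c=bot.calibration("wrist"); im=snap("wrist","w14"); f=fit(c,yel(im),.02); print(f)
go(f[1][0]/1000,f[1][1]/1000,.009,6.4)
E
```

```text
(4239, array([622.1, 117.4]), array([ 64.2, 121. ]), np.float64(6.5), array([0.6218, 0.1198], dtype=float32), [[583.0, 174.0], [597.0, 54.0], [661.0, 61.0], [647.0, 181.0]])
delta [0.0023 0.001  0.1813] [-0. -0. -0.] cur [0.6214 0.115  0.1903] yaw 6.4 q6 1.64 t 26.65
```

jog_arm(deltas="0.002 0.001 0.04 0 0 0; 0.002 0.001 0.08 0 0 0; 0.002 0.001 0.12 0 0 0; 0.002 0.001 0.145 0 0 0; 0.002 0.001 0.165 0 0 0; 0.002 0.001 0.177 0 0 0; 0.002 0.001 0.1813 0 0 0; 0.002 0.001 0.1813 0 0 0")

```text
time_s: 27.65
eef_pos: [0.6225, 0.1173, 0.0093]
tool_rot: [0.667, 0.745, 0.0, 0.0]
wrist_force: [-0.0, -0.4, -1.1]
width: 0.0401
grip_force: 0.0
```

jog_arm(deltas="0 0 0 0 0 0; 0 0 0 0 0 0; 0 0 0 0 0 0; 0 0 0 0 0 0; 0 0 0 0 0 0; 0 0 -0.01 0 0 0; 0 0 -0.04 0 0 0; 0 0 -0.08 0 0 0", grip=0.85, squeeze=30)

```text
time_s: 28.65
eef_pos: [0.6205, 0.1169, 0.0886]
tool_rot: [0.667, 0.745, -0.002, -0.001]
wrist_force: [0.6, 0.2, -1.4]
width: 0.0233
grip_force: 29.5
```

```bash
python3 -c "
from h import *
go(.6326,-.1605,.15,76.4); print(bot.read_state()['q'])"
```

```text
delta [-0.277  -0.019  -0.0612] [ -0.2  -0.1 -70. ] cur [0.6205 0.1169 0.0886] yaw 6.4 q6 1.65 t 28.65
[ 1.86191179e-01  5.27858521e-01 -1.01873950e-01  9.45011287e-01
  1.93119319e-05  1.64602368e+00]
```

jog_arm(deltas="-0.02 -0.001 -0.02 0 0 -6; -0.06 -0.004 -0.045 0 0 -15; -0.11 -0.008 -0.061 0 0 -25; -0.16 -0.011 -0.061 0 0 -35; -0.21 -0.014 -0.061 0 0 -45; -0.25 -0.017 -0.061 0 0 -55; -0.27 -0.019 -0.061 0 0 -64; -0.277 -0.019 -0.061 0 0 -70")

```text
time_s: 29.65
eef_pos: [0.6333, -0.1619, 0.1498]
tool_rot: [0.118, 0.993, -0.0, -0.001]
wrist_force: [0.0, 1.0, -0.8]
width: 0.0231
grip_force: 29.5
```

jog_arm(deltas="0 0 0 0 0 0; 0 0 0 0 0 0; 0 0 0 0 0 0; 0 0 0 0 0 0; 0 0 0 0 0 0; 0 0 0 0 0 0; 0 0 0 0 0 0; 0 0 0 0 0 0")

```text
time_s: 30.65
eef_pos: [0.6339, -0.1602, 0.15]
tool_rot: [0.119, 0.993, -0.0, -0.0]
wrist_force: [-0.2, -0.6, -0.6]
width: 0.0234
grip_force: 29.5
```

```bash
python3 - <<'E'
from h import *
c=bot.calibration("wrist"); im=snap("wrist","w15"); np.save("c15.npy",c,allow_pickle=True)
go(.6326,-.1605,.0095,76.4)
E
```

```text
delta [ 0.0012 -0.0006  0.1405] [-0. -0. -0.] cur [ 0.6339 -0.1602  0.15  ] yaw 76.4 q6 -0.01 t 30.7
```

View pics/w15.png

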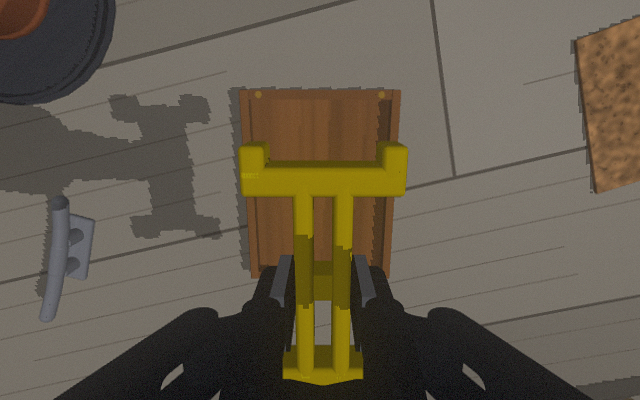

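The winder is held square over the tray, whose far outer edge runs from (241,90) to (400,90). I'll cross-check the tray's centre.

```bash
python3 - <<'E'
from h import *
c=np.load("c15.npy",allow_pickle=True).item()
A,B=at(c,241,90,.014),at(c,400,90,.014); t=np.radians(-13.6); d=np.array([np.cos(t),np.sin(t)])
print(np.hypot(*(A-B)[:2]),((A+B)/2)[:2]+.079*d)
E
```

```text
0.11896423205203362 [ 0.63270166 -0.15966411]
```

jog_arm(deltas="0.001 0 0.03 0 0 0; 0.001 0 0.065 0 0 0; 0.001 0 0.095 0 0 0; 0.001 0 0.115 0 0 0; 0.001 0 0.129 0 0 0; 0.001 0 0.137 0 0 0; 0.001 0 0.1405 0 0 0; 0.001 0 0.1405 0 0 0")

```text
time_s: 31.7
eef_pos: [0.6337, -0.1601, 0.0104]
tool_rot: [0.119, 0.993, -0.0, 0.001]
wrist_force: [0.2, -0.5, -0.2]
width: 0.0231
grip_force: 29.5
```

jog_arm(deltas="0 0 0 0 0 0; 0 0 0 0 0 0; 0 0 0 0 0 0; 0 0 -0.02 0 0 0; 0 0 -0.06 0 0 0; 0 0 -0.11 0 0 0; 0 0 -0.16 0 0 0; 0 0 -0.19 0 0 0", grip=0.53)

```text
time_s: 32.7
eef_pos: [0.6341, -0.1602, 0.2028]
tool_rot: [0.119, 0.993, -0.0, 0.002]
wrist_force: [0.5, 0.3, 0.5]
width: 0.04
grip_force: 0.0
```

jog_arm(deltas="0 0 0 0 0 0; 0 0 0 0 0 0; 0 0 0 0 0 0; 0 0 0 0 0 0; 0 0 0 0 0 0; 0 0 0 0 0 0; 0 0 0 0 0 0; 0 0 0 0 0 0")

```text
time_s: 33.7
eef_pos: [0.633, -0.16, 0.1996]
tool_rot: [0.119, 0.993, -0.0, 0.0]
wrist_force: [-0.6, 0.0, -0.2]
width: 0.0401
grip_force: 0.0
```

```bash
python3 - <<'E'
from h import *
c=bot.calibration("wrist"); im=snap("wrist","w16"); print(fit(c,yel(im),.02))
t=snap("side","side1"); print(bot.read_state()["eef_pos"])
cv2.imwrite("pics/fin.png",np.hstack([cv2.resize(im[:,100:540],(400,364)),cv2.resize(t[90:330,230:480],(379,364))]))
E
```

```text
(4051, array([ 635.3, -158.7]), array([ 64.1, 120.8]), np.float64(76.4), array([ 0.6329, -0.1582], dtype=float32), [[569.0, -176.0], [686.0, -204.0], [702.0, -142.0], [584.0, -113.0]])
[ 0.63299212 -0.15996859  0.19956394]
```

View pics/fin.png

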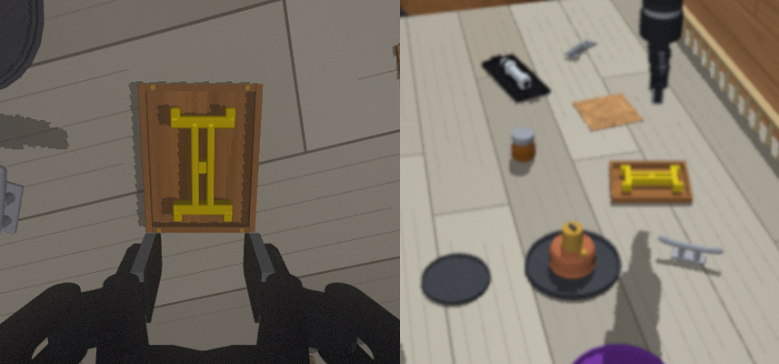

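All three are in place and centred: the winder is within about 3 mm, the lantern within 3 mm and the reel seat within 2 mm. The lure, jar and cleat have not been disturbed.

```bash
python3 -c "
from cell import bot
print(bot.hand_in())"
```

```text
the job is handed in; nothing more can be done
None
```

The job is handed in at about 34 s of the 114 s limit, with no verdict returned: the lantern base stands in the large dark saucer, the reel seat lies in the trough and the winder in the wooden tray, each within about 3 mm of centre by my camera measurements, and the lure, jar and cleat were not touched.

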